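# Change the charge of the mill pot

## Task

The next batch is a white glaze, so the blue-stained grinding balls must come out of the grinding pot: tip the pot over the brass sieve until all four lie in it. Then stand the empty pot upright in the rubber cup of the shaker mill, let go of it, and drop the two clean white cylinders into it. Leave the three screw-lid jars standing where they are.

Things in the scene. Friction and masses are not known exactly. Their poses are not given: they have to be found in the camera images.
- mill_pot: white ceramic grinding pot with a blue band, open on top: 80 mm high, 64 mm in outside diameter all the way up; origin at the centre of its underside, z up its axis. Bore 43 mm wide at its floor (8 mm up), 57 mm at the rim, so balls roll out a little past level. Starts upright on the table with the four balls in it, two jars standing some 20 mm off on the side of its +y
- pot_mouth (a point): centre of the pot's mouth, level with its rim; z along the pot's axis
- sieve: round brass sieve, fixed to the table: 132 mm outside and about 124 mm inside diameter, rim 55 mm above the table, open on top; origin at the centre of its underside on the table, its mesh floor lies 20 mm above that
- shaker_mill: grey round bench shaker mill, fixed to the table, 110 mm in diameter, with a red switch and black dial on its side and an open black rubber cup on top; origin at the centre of its underside on the table
- cup_floor (a point): centre of the floor of the mill's rubber cup, 44 mm above the table. The cup is 16 mm deep, about 68 mm wide at its floor and 75 mm at its lip (60 mm above the table); the pot's 64 mm foot (edge chamfered 3 mm) stands in it with its underside on this floor
- plaster_bat: white round plaster drying bat, fixed, 112 mm in diameter, 16 mm thick; origin at the centre of its underside; the two cylinders stand on it, about 60 mm apart
- jar_cobalt: screw-lid jar with a black lid, 60 mm in diameter, 79 mm high, loose; origin at the centre of its underside; bystander near the pot
- jar_rutile: screw-lid jar with a grey lid, 56 mm in diameter, 86 mm high, loose; origin at the centre of its underside; bystander near the pot
- jar_iron: screw-lid jar with a cream lid, 66 mm in diameter, 72 mm high, loose; origin at the centre of its underside; bystander near the table's edge
- ball_1_center (a point): centre of a dark blue porcelain grinding ball, 19 mm in diameter, loose, starts in the pot
- ball_2_center (a point): centre of a dark blue porcelain grinding ball, 19 mm in diameter, loose, starts in the pot
- ball_3_center (a point): centre of a dark blue porcelain grinding ball, 19 mm in diameter, loose, starts in the pot
- ball_4_center (a point): centre of a dark blue porcelain grinding ball, 19 mm in diameter, loose, starts in the pot
- cylinder_1: clean white ceramic cylinder, 22 mm in diameter, 22 mm high, standing on the plaster bat; origin at the centre of its underside, z along its axis
- cylinder_2: clean white ceramic cylinder, 22 mm in diameter, 22 mm high, standing on the plaster bat; origin at the centre of its underside, z along its axis
There are look-alikes about, which are no part of the job. Leave any pink or turquoise look-alike of the cylinder_1 alone.

How it is judged (in metres and radians):
On the way, in this order (a step that is already met when the one before it is completed fails the run):
1. the pot is tipped over the sieve (more than 70 degrees from upright, its mouth within 110 mm of the sieve's axis) (angle between mill_pot's own z axis and vertical above 1.22 rad and horizontal distance between pot_mouth and sieve below 0.11 m), for 0.1 s.
2. all four balls have come to rest in the sieve (horizontal distance between each of ball_1_center, ball_2_center, ball_3_center, ball_4_center and sieve below 0.064 m and z of ball_1_center in the frame of sieve between 0.02 and 0.055 m and linear speed of each of ball_1, ball_2, ball_3, ball_4 below 0.05 m/s and z of ball_2_center in the frame of sieve between 0.02 and 0.055 m and z of ball_3_center in the frame of sieve between 0.02 and 0.055 m and z of ball_4_center in the frame of sieve between 0.02 and 0.055 m), for 0.2 s.
3. the pot stands upright on the floor of the mill's cup, released (horizontal distance between mill_pot and cup_floor below 0.008 m and z of mill_pot in the frame of cup_floor between -0.005 and 0.006 m and angle between mill_pot's own z axis and vertical below 0.1 rad and linear speed of mill_pot below 0.03 m/s and contact force between the fingers and mill_pot below 0.1 N), for 0.2 s.
At the end, for the whole second after the job is handed in: All four blue balls lie at rest in the sieve (on or above its mesh, inside and below its rim); the pot stands upright (within 0.1 rad) and still in the mill's cup, within 8 mm of its centre and not more than 6 mm above its floor; both white cylinders lie at rest inside the pot, below its rim (all of step 2 and horizontal distance between mill_pot and cup_floor below 0.008 m and z of mill_pot in the frame of cup_floor between -0.005 and 0.006 m and angle between mill_pot's own z axis and vertical below 0.1 rad and linear speed of mill_pot below 0.03 m/s and z of cylinder_1 in the frame of mill_pot between 0.003 and 0.078 m and horizontal distance between each of cylinder_1, cylinder_2 and mill_pot below 0.029 m and linear speed of each of cylinder_1, cylinder_2 below 0.05 m/s and z of cylinder_2 in the frame of mill_pot between 0.003 and 0.078 m); the robot touches nothing.
It fails at once if the black-lidded jar is pushed more than 25 mm from its place or tipped over (distance of jar_cobalt from where it was at the start of the episode above 0.025 m or angle between jar_cobalt's own z axis and vertical above 0.35 rad).
It fails at once if the grey-lidded jar is pushed more than 25 mm from its place or tipped over (distance of jar_rutile from where it was at the start of the episode above 0.025 m or angle between jar_rutile's own z axis and vertical above 0.35 rad).
It fails at once if the cream-lidded jar is pushed more than 25 mm from its place or tipped over (distance of jar_iron from where it was at the start of the episode above 0.025 m or angle between jar_iron's own z axis and vertical above 0.35 rad).
It also fails if it takes over 67 s, if anything falls off the work surface, if the arm or the gripper's body presses on something with over 40 N, if the wrist force passes 120 N, or if a joint passes its speed limit or range.

## Robot

A 6-joint arm with a two-finger parallel gripper is mounted at the origin on a cart in front of the work surface, level with it; the furniture and walls round the work are solid. World frame = base frame: x ahead of the robot, y to its left, z up, the work surface at z = 0. Lengths are in mm, angles in degrees, forces in N, time in s.
With the tool pointing down it reaches from about 375 to 750 mm from the base axis. Payload 9 kg.
Tool frame: the origin (TCP) lies midway between the tips of the shut fingers; the grasp point (between the pads) lies 19 mm behind it; y points along the fingers, z is the direction in which the jaws open and shut, and the axes are right-handed (so a half turn about y gives the same grasp; the last joint's range is limited). The gripper opens to 85 mm and grips with 20 to 120 N. Pads are 22 mm wide; open, the fingers measure 114 mm over their backs; the gripper's body (76 mm by 85 mm) begins 54 mm behind the grasp point. The pads swing forward as they close: fully open they stand 13 mm farther back than shut.
Start: joints at [-80.14, 5.964, 5.575, 89.605, 0, 77.527], TCP at [228.015, -555.022, 203.431] pointing down, gripper open.
Joint ranges: [-171.21, 171.21], [-48.23, 106.86], [-62.78, 66.21], [-105.2, 120.99], [-86.42, 89.51], [-180, 180]. Speed limits (degrees/s): [127.2, 127.2, 147.25, 180, 180, 180].

## Interface

Orientations are given as a 3x3 rotation matrix whose columns are the frame's x, y, z axes.
In Python, from workcell import bot gives the robot as it stands. Calls block until the motion is done:
- bot.move_to(position, orientation): joint-space move of the TCP to a pose.
- bot.move_straight(position, frame=None, feed=150, contact_N=None): straight line of the TCP; frame=None keeps the orientation; feed is the mean speed in mm/s. With contact_N (N) it stops when the force on the tool has changed by that much, and returns True; else False.
- bot.move_joints(angles): joint-space move.
- bot.grip(opening): finger opening in mm; the grip force is fixed at half the most; returns when the fingers have stopped.
- bot.wait(seconds).
- bot.inverse_kinematics(position, orientation): joint angles nearest the present ones, or None.
- bot.state(): the state.
- bot.grab_frame(name): name is "scene" or "top" or "wrist"; returns a dict with "img" (384x512x3 uint8, blue, green, red), "vertical_fov" (degrees; the focal length in pixels is half the picture's height over the tangent of half this angle, whatever the lens; pixels are square), "cx", "cy" (the principal point, pixels), "R" (3x3) and "t" (3): a world point X has camera coordinates R X + t; the wrist camera has in their place "hand_eye" (4x4, takes a point from camera to tool coordinates, whose origin is the TCP and whose axes are the tool frame's). Camera axes: x right, y down, z forward; pixel columns grow to the right and rows downward; lengths in mm; the calibration is good to about 2 mm. A picture is of the moment at which its call begins: read the wrist's pose just before it. There is no depth.
A pose or a line that the arm cannot do raises bot.Unreachable and nothing moves.
- bot.finish_job(): hands the job in, once; it reports no verdict.
Trained networks look in a picture, given as the dict that the camera call returned (one of the last four; its "shot" number tells which), for a name from the list of things; names that differ only in an ending like _2 or _b are one class to them, and where a whole thing is asked for, a point or a joint stands for the part that bears it (a point fixed in the world has none). Each returns a list of dicts, best first, with "score" (0 to 1); they miss things now and then, are a little off and sometimes report something else, mostly with a low value. They report only what shows in the picture. A call takes as long as a camera call. They do not tell look-alikes from the thing itself.
- bot.recognise(query, picture): "position" ([column, row] in pixels, amid what is visible of it).
- bot.spot_point(query, picture): "position" ([column, row] in pixels: a listed point, or the origin of a listed thing).
The state is a dict: "time_s": time; "qpos": joint angles; "qvel": joint speeds; "joint_efforts": joint torques, N m; "eef_pos": TCP position; "ee_rot": TCP orientation; "ft_force": force on the tool from outside, world axes, zero at the start; "torque": the same for the moment, N m; "opening": finger opening in mm.
Only numpy, scipy, OpenCV 4.12 (cv2) and the standard library are available. Lean on these libraries where they do the work, as an engineer would, in place of code of your own. Each camera call takes 0.05 s, during which the arm holds its last target. There are 200 camera calls.

## Working session

There is one attempt and no reset: what is moved stays moved. The work goes in short steps, each a Python script; the robot and the scene stay as the last script left them, time stands still between calls to the robot, and variables do not carry over. Pictures are saved under pics/ and viewed, about 8 in all and at most 12, crops included, and the job is handed in when it is done.

```bash
ls; mkdir -p pics; cat > h.py <<'E'
import numpy as np, cv2
from workcell import bot
def K(p):
    f=p["img"].shape[0]/2/np.tan(np.radians(p["vertical_fov"]/2)); return f,p["cx"],p["cy"]
def ray(p,uv,st=None):
    f,cx,cy=K(p); d=np.array([(uv[0]-cx)/f,(uv[1]-cy)/f,1.])
    if "R" in p and p.get("R") is not None:
        R=np.array(p["R"]);t=np.array(p["t"]); return -R.T@t,R.T@d
    H=np.array(p["hand_eye"]);Rt=np.array(st["ee_rot"]);o=Rt@H[:3,3]+np.array(st["eef_pos"])
    return o,Rt@H[:3,:3]@d
def onz(p,uv,z,st=None):
    o,d=ray(p,uv,st); return o+d*(z-o[2])/d[2]
def save(p,n): cv2.imwrite(f"pics/{n}.png",p["img"])
E
python3 - <<'E'
from h import *
np.set_printoptions(precision=1,suppress=True)
zs=dict(mill_pot=0,sieve=0,shaker_mill=0,cup_floor=44,plaster_bat=0,jar_cobalt=0,jar_rutile=0,jar_iron=0,cylinder_1=16,pot_mouth=80,ball_1_center=17.5)
ims=[]
for c in("top","scene"):
    p=bot.grab_frame(c);save(p,c+"0");ims.append(p["img"])
    print(c,-np.array(p["R"]).T@p["t"])
    for q,z in zs.items():
        for r in bot.spot_point(q,p)[:4]:
            print(q,np.array(r["position"]),round(r["score"],2),onz(p,r["position"],z)[:2])
cv2.imwrite("pics/both.png",cv2.resize(np.vstack(ims),(448,672)) if 0 else np.hstack(ims)[:, :])
print(bot.state()["time_s"],bot.state()["ee_rot"])
E
```

```text
pics
top [448.2 228.8 916.9]
mill_pot [272.5 241.7] 0.81 [424.  195.9]
sieve [182.2 212.9] 0.58 [499.5 421.1]
shaker_mill [314.4 162.2] 0.64 [623.4  84.6]
shaker_mill [244.8 183.1] 0.58 [572.4 263.1]
cup_floor [314.9 156.8] 0.65 [628.3  89.9]
cup_floor [276.8 244.4] 0.52 [418.7 187.4]
plaster_bat [246.4 173.6] 0.8 [596.7 258.7]
plaster_bat [315.5 156.4] 0.2 [638.4  81.3]
jar_cobalt [295.3 221.8] 0.64 [472.4 137.7]
jar_cobalt [271.3 240.9] 0.27 [426.1 198.8]
jar_rutile [304.3 263.5] 0.97 [369.3 118.3]
jar_iron [355.3 192.9] 0.96 [542.8 -16.3]
jar_iron [272.6 244.7] 0.49 [416.6 195.8]
cylinder_1 [247.5 215.2] 0.62 [490.2 256.8]
cylinder_1 [248.1 183.7] 0.58 [568.6 254.3]
cylinder_1 [359.2 194.4] 0.58 [537.2 -21.6]
cylinder_1 [248.1 166. ] 0.45 [613.3 253.7]
pot_mouth [275.  249.6] 0.61 [408.3 193.4]
ball_1_center [275.7 246.2] 0.36 [413.5 188.9]
scene [-53.2 555.3 723.9]
mill_pot [315.2 259.7] 0.6 [415.2 194.6]
mill_pot [323.2 229.1] 0.54 [473.7 138.2]
sieve [185.2 280.6] 0.82 [486.4 428.9]
shaker_mill [303.6 177.7] 0.84 [625.1  91.3]
cup_floor [303.6 162.6] 0.88 [626.1  93.5]
cup_floor [238.7 200.2] 0.34 [587.4 269.6]
plaster_bat [244.2 216.2] 0.87 [581.  261.9]
jar_cobalt [325.2 229. ] 0.79 [472.  134.5]
jar_rutile [360.8 261.1] 0.79 [371.5 120.6]
jar_rutile [249.4 213.5] 0.44 [582.8 249. ]
jar_iron [367.8 188.7] 0.88 [527.7 -13.5]
cylinder_1 [268.2 248.3] 0.64 [470.1 266. ]
cylinder_1 [248.5 215.5] 0.57 [564.6 259.9]
cylinder_1 [237.7 178.7] 0.55 [675.4 230.2]
pot_mouth [316.9 231.3] 0.81 [416.3 197.1]
1.2 [[-0.9  0.   0.4]
 [-0.4 -0.  -0.9]
 [ 0.  -1.   0. ]]
```

View pics/top0.png

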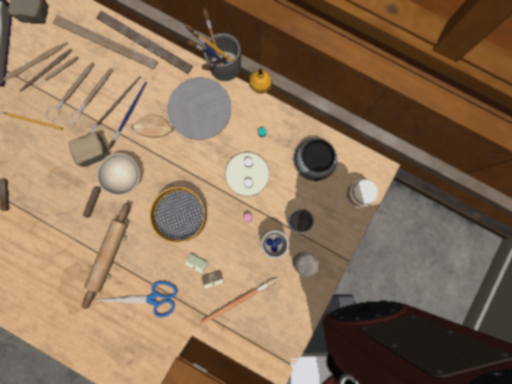

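View pics/scene0.png

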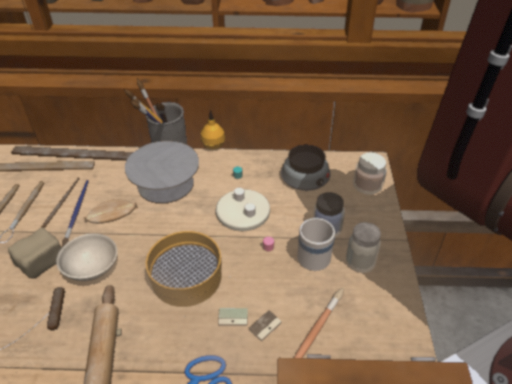

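The balls and the blue band show that the pot is at top (274,243), scene (316,240). The round things that could be mistaken for it are the black-lidded jar (301,220), grey-lidded jar (306,264) and cream-lidded jar (364,193). The white cylinders stand on the bat at top (248,162) and (248,183); pink (247,216) and turquoise (262,132) are look-alikes. Next I'll check the grasp and pour kinematics.

```bash
cat >> h.py <<'E'
def unit(v): v=np.array(v,float); return v/np.linalg.norm(v)
def Rpose(u,jaw,a,flip=1):
    """tool held at angle a (deg, signed) from pot's -axis; u = pot axis, jaw perp to u"""
    u=unit(u);j=unit(jaw);w=np.cross(u,j);a=np.radians(a)
    y=-np.cos(a)*u+np.sin(a)*w; z=flip*j
    return np.c_[np.cross(y,z),y,z]
BK=24.
def tcp(base,u,R,h): return np.array(base,float)+h*unit(u)+BK*R[:,1]
def tilt_u(jaw,T):  # pot axis tilted by T deg about jaw axis from vertical
    j=unit(jaw);T=np.radians(T);return np.cos(T)*np.array([0,0,1.])+np.sin(T)*np.cross(j,[0,0,1.])
E
python3 - <<'E'
from h import *
np.set_printoptions(precision=1,suppress=True)
t0=bot.state()["time_s"]
p=bot.grab_frame("top")
for n,uv,z in(("sieve rim",(179.5,214),55),("mill lip",(317,158),60),("bat",(247.5,174),16),("c1",(248.3,162),38),("c2",(248.3,183),38),("pot mouth",(274,243),80)): print(n,onz(p,uv,z))
pot=np.array([416,195,0]);sv=np.array([493,425,0]);cup=np.array([626,91,44])
def ik(b,u,j,a,h,f):
    R=Rpose(u,j,a,f)
    return bot.inverse_kinematics(tcp(b,u,R,h),R)
up=np.array([0,0,1.])
for f in(1,-1):
  for a in(-60,-45,-30,0,30,45,60):
    out=[]
    for ph in(-15,0,15,30):
        j=[np.cos(np.radians(ph)),np.sin(np.radians(ph)),0]
        out.append(int(ik(pot,up,j,a,45,f) is not None)*1+int(ik(pot+[0,0,120],up,j,a,45,f) is not None)*2)
    pc={};
    for T in(105,115,-105,-115):
        pc[T]=[]
        for ph in range(0,360,15):
            j=np.array([np.cos(np.radians(ph)),np.sin(np.radians(ph)),0]);u=tilt_u(j,T)
            mouth=sv+[0,0,120]; 
            if ik(mouth-80*u,u,j,a,45,f) is not None: pc[T].append(ph)
    cp=[ph for ph in range(0,360,15) if ik(cup,up,[np.cos(np.radians(ph)),np.sin(np.radians(ph)),0],a,45,f) is not None]
    print(f,a,"grasp",out,"pour",pc,"cup",cp)
print(bot.state()["time_s"]-t0)
E
```

```text
sieve rim [493.9 415.9  55. ]
mill lip [622.   87.5  60. ]
bat [593.1 255.5  16. ]
c1 [619.2 252.5  38. ]
c2 [567.4 253.1  38. ]
pot mouth [423.2 195.4  80. ]
1 -60 grasp [1, 3, 3, 3] pour {105: [0, 15, 30, 45, 60, 180, 195, 210, 225, 240, 255, 270, 285, 300, 315, 330, 345], 115: [0, 15, 30, 45, 195, 210, 225, 240, 255, 270, 285, 330, 345], -105: [], -115: []} cup [0, 15, 30, 45, 60, 135, 150, 165, 180, 195, 345]
1 -45 grasp [3, 3, 3, 3] pour {105: [0, 15, 30, 45, 210, 225, 240, 255, 270, 285, 330, 345], 115: [0, 15, 30, 210, 225, 240, 255, 270, 345], -105: [], -115: []} cup [0, 15, 30, 45, 60, 75, 105, 120, 135, 150, 165, 180, 195, 210, 330, 345]
1 -30 grasp [3, 3, 3, 3] pour {105: [0, 15, 30, 225, 240, 255, 270, 345], 115: [0, 15, 225, 240, 255, 270], -105: [], -115: []} cup [0, 15, 30, 45, 60, 75, 90, 105, 120, 135, 150, 165, 180, 195, 210, 225, 240, 255, 270, 285, 300, 315, 330, 345]
1 0 grasp [3, 3, 3, 3] pour {105: [270, 285], 115: [], -105: [90, 105], -115: []} cup [0, 15, 30, 45, 60, 75, 90, 105, 120, 135, 150, 165, 180, 195, 210, 225, 240, 255, 270, 285, 300, 315, 330, 345]

[... 1748 characters left out ...]
 75, 90, 165, 180, 195, 210], -115: [45, 60, 75, 90, 180, 195]} cup [0, 15, 30, 45, 60, 75, 90, 105, 120, 135, 150, 165, 180, 195, 210, 225, 240, 255, 270, 285, 300, 315, 330, 345]
-1 45 grasp [3, 3, 3, 3] pour {105: [], 115: [], -105: [30, 45, 60, 75, 90, 105, 150, 165, 180, 195, 210, 225], -115: [30, 45, 60, 75, 90, 165, 180, 195, 210]} cup [0, 15, 30, 150, 165, 180, 195, 210, 225, 240, 255, 285, 300, 315, 330, 345]
-1 60 grasp [3, 3, 3, 3] pour {105: [], 115: [], -105: [0, 15, 30, 45, 60, 75, 90, 105, 120, 135, 150, 165, 180, 195, 210, 225, 240], -115: [15, 30, 45, 60, 75, 90, 105, 150, 165, 180, 195, 210, 225]} cup [0, 15, 165, 180, 195, 210, 225, 240, 315, 330, 345]
0.050000000000000044
```

```bash
python3 - <<'E'
from h import *
np.set_printoptions(precision=1,suppress=True)
pot=np.array([418,195,0]);sv=np.array([494,420,0]);cup=np.array([624,89,44]);up=[0,0,1]
for f in(1,-1):
  for a in(-45,-55):
    j=[1,0,0];R=Rpose(up,j,a,f);print("grasp",f,a,bot.inverse_kinematics(tcp(pot,up,R,48),R))
    for T in(0,60,110):
        u=tilt_u(j,T);R=Rpose(u,j,a,f);m=sv+[0,25,100];print(T,bot.inverse_kinematics(tcp(m-80*u,u,R,48),R))
    for ph in(0,-30,30):
        j=[np.cos(np.radians(ph)),np.sin(np.radians(ph)),0];R=Rpose(up,j,a,f);print("cup",ph,bot.inverse_kinematics(tcp(cup,up,R,48),R))
d=np.array([[-1,0,0],[0,0,-1],[0,-1,0]],float) # y down, z=-y
print(np.linalg.det(d))
bot.move_to([500,130,330],d)
s=bot.state();p=bot.grab_frame("wrist");save(p,"w1");print(s["time_s"],p["vertical_fov"],p["hand_eye"])
for q,z in dict(mill_pot=0,shaker_mill=0,cup_floor=44,plaster_bat=0,cylinder_1=16,pot_mouth=80).items():
    for r in bot.spot_point(q,p)[:3]: print(q,np.array(r["position"]),round(r["score"],2),onz(p,r["position"],z,s)[:2])
bot.move_to([500,330,330],d)
s=bot.state();p=bot.grab_frame("wrist");save(p,"w2");print(s["time_s"])
for q,z in dict(mill_pot=0,sieve=0,plaster_bat=0,cylinder_1=16,pot_mouth=80).items():
    for r in bot.spot_point(q,p)[:3]: print(q,np.array(r["position"]),round(r["score"],2),onz(p,r["position"],z,s)[:2])
cv2.imwrite("pics/w12.png",cv2.resize(np.vstack([cv2.imread("pics/w1.png"),p["img"]]),(400,600)) if 0 else cv2.resize(np.hstack([cv2.imread("pics/w1.png"),p["img"]]),(800,300)))
E
```

```text
grasp 1 -45 [ 31.8  22.7  -5.4  89.7 -36.9 131.3]
0 None
60 [ 26.7  10.3  -5.9  67.   13.4 117.5]
110 [  7.6  -1.7 -34.4  41.5  63.9 107.5]
cup 0 [ 15.4  32.9  13.9  85.9 -43.  111.3]
cup -30 [ 11.2  61.8  54.  115.5 -32.1 141.1]
cup 30 [ 15.5   3.1 -21.7  51.2 -43.2  69.9]
grasp 1 -55 [ 34.7  34.2   3.3  98.2 -42.4 140.3]
0 None
60 [ 30.8  17.5   3.5  73.4   4.3 120.9]
110 [ 10.5  -3.2 -30.4  48.2  53.7 107.9]
cup 0 [ 18.1  41.8  21.   93.2 -51.1 119.7]
cup -30 None
cup 30 [ 18.8   5.4 -24.   45.2 -53.5  71. ]
grasp -1 -45 [ 31.8  22.7  -5.4  89.7 -36.9 -48.7]
0 None
60 [ 26.7  10.3  -5.9  67.   13.4 -62.5]
110 [  7.6  -1.7 -34.4  41.5  63.9 -72.5]
cup 0 [ 15.4  32.9  13.9  85.9 -43.  -68.7]
cup -30 [ 11.2  61.8  54.  115.5 -32.1 -38.9]
cup 30 [  15.5    3.1  -21.7   51.2  -43.2 -110.1]
grasp -1 -55 [ 34.7  34.2   3.3  98.2 -42.4 -39.7]
0 None
60 [ 30.8  17.5   3.5  73.4   4.3 -59.1]
110 [ 10.5  -3.2 -30.4  48.2  53.7 -72.1]
cup 0 [ 18.1  41.8  21.   93.2 -51.1 -60.3]
cup -30 None
cup 30 [  18.8    5.4  -24.    45.2  -53.5 -109. ]
1.0
4.975 70.7234838764709 [[  -0.     1.     0.3  -74.2]
 [  -0.    -0.3    1.  -171.5]
 [   1.     0.     0.     1. ]
 [   0.     0.     0.     1. ]]
mill_pot [224.1 190.9] 0.55 [418.8 183.5]
shaker_mill [277.7  74. ] 0.66 [628.6  85.2]
cup_floor [281.3  68.5] 0.92 [631.8  83.6]
cylinder_1 [178.7  79.1] 0.62 [619.  251.5]
cylinder_1 [254.2 166.1] 0.58 [471.2 125.3]
cylinder_1 [180.8 108.5] 0.56 [572.  251.6]
pot_mouth [211.1 201.4] 0.79 [425.5 196.8]
6.1417
mill_pot [324.3 189.8] 0.72 [421.1 188.9]
sieve [201.6 153.9] 0.77 [490.9 423. ]
plaster_bat [300.6  94.7] 0.91 [595.2 244. ]
cylinder_1 [295.8 109.2] 0.66 [571.  253.7]
cylinder_1 [301.9  76.1] 0.53 [623.8 246.1]
cylinder_1 [329.2 190.2] 0.52 [425.2 184.1]
pot_mouth [325.2 199.9] 0.37 [428.1 208.3]
```

View pics/w12.png

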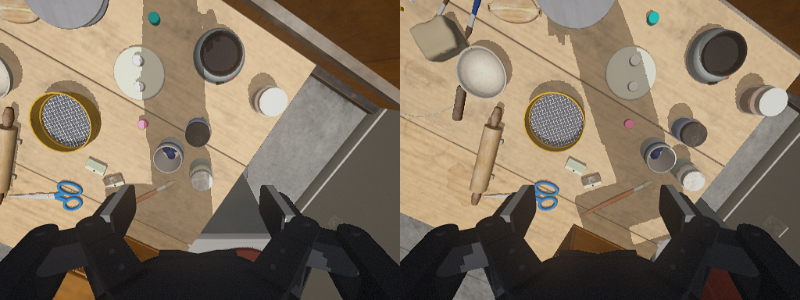

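```bash
sed -i 's/^BK=.*/BK=22.;A=-50;F=-1;H=54/' h.py; python3 - <<'E'
from h import *
np.set_printoptions(precision=1,suppress=True)
p=bot.grab_frame("wrist");s=bot.state()
s2=dict(s);s1=dict(s);s1["eef_pos"]=np.array([500,130,330.])
print("pot w1",onz(p,(215,197),80,s1),"w2",onz(p,(331.5,197),80,s),"sieve",onz(p,(197.8,155),55,s),"cup w1",onz(p,(283,68),60,s1))
pot=np.array([422,196,0.]);R=Rpose([0,0,1],[1,0,0],A,F)
t=tcp(pot,[0,0,1],R,H)
bot.move_to(t-110*R[:,1],R)
s=bot.state();p=bot.grab_frame("wrist");save(p,"g1");print(s["time_s"],s["qpos"])
for q,z in dict(mill_pot=0,pot_mouth=80,jar_cobalt=0,jar_rutile=0).items():
    for r in bot.spot_point(q,p)[:2]: print(q,np.array(r["position"]),round(r["score"],2),onz(p,r["position"],z,s)[:2])
E
```

```text
pot w1 [433.2 190.3  80. ] w2 [433.3 198.2  80. ] sieve [498.6 418.8  55. ] cup w1 [630.5  82.8  60. ]
8.325 [ 39.6  36.8  18.3 108.7 -36.2 -37.9]
mill_pot [253.8 208. ] 0.88 [421.1 190.1]
pot_mouth [253.3 164.7] 0.84 [421.8 188.7]
pot_mouth [ 88.  112.8] 0.61 [599.2 117.9]
jar_cobalt [211.4 170.4] 0.91 [475.6 134.9]
jar_cobalt [ 88.9 263.1] 0.21 [593.4 255.8]
jar_rutile [289.3 161.1] 0.73 [374.2 119.6]
```

View pics/g1.png

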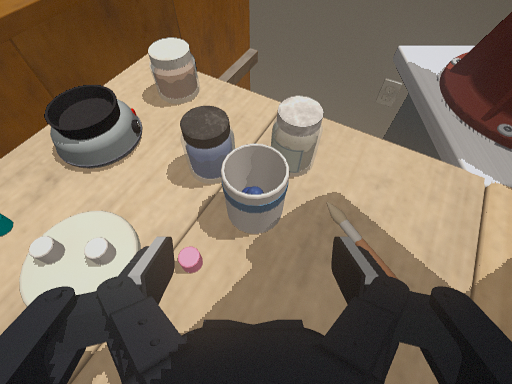

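The crop shows the banded pot with the blue balls at (255,185), centred between the pads. The two jars behind it, at (208,140) and (297,130), are clear of the fingers. Now I'll grasp and lift it.

```bash
python3 - <<'E'
from h import *
np.set_printoptions(precision=1,suppress=True)
pot=np.array([422,191.5,0.]);R=Rpose([0,0,1],[1,0,0],A,F)
t=tcp(pot,[0,0,1],R,H)
bot.move_straight(t-60*R[:,1],feed=120)
print(bot.move_straight(t,feed=70,contact_N=8))
print(bot.state()["eef_pos"]-t)
bot.grip(50)
s=bot.state();print(s["opening"],s["ft_force"])
e=np.array(s["eef_pos"])
bot.move_straight(e+[0,0,40],feed=60)
s=bot.state();p=bot.grab_frame("wrist");save(p,"g2");print(s["time_s"],s["opening"],s["ft_force"],e-t)
E
```

```text
False
[0.2 0.3 0.3]
61.118403021656576 [-2.8  2.4  6.1]
11.3833 61.04544606577962 [-1.  -0.1 -3.8] [0.2 0.4 0.9]
```

View pics/g2.png

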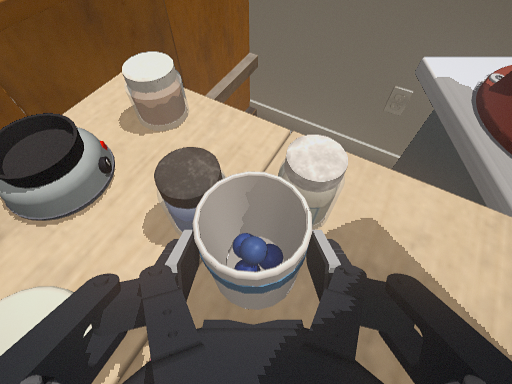

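```bash
python3 - <<'E'
from h import *
np.set_printoptions(precision=1,suppress=True)
s=bot.state();p=bot.grab_frame("wrist")
e=np.array(s["eef_pos"]);R0=np.array(s["ee_rot"])
print("expected mouth",e-22*R0[:,1]+[0,0,80-H],"seen",onz(p,(252,227),e[2]-22*R0[2,1]+80-H,s),[ (r["position"],onz(p,r["position"],e[2]-22*R0[2,1]+80-H,s)) for r in bot.spot_point("pot_mouth",p)[:1]])
bot.move_straight(e+[0,0,110],feed=150)
sv=np.array([496,419,0.]);j=[1,0,0]
def pose(T,z,dy=25):
    u=tilt_u(j,T);R=Rpose(u,j,A,F);m=sv+[0,dy,z];return tcp(m-80*u,u,R,H),R
bot.move_to(*pose(60,150))
print(bot.state()["time_s"],bot.state()["qpos"])
bot.move_straight(*pose(72,115),feed=80)
for T in(80,88,95,102,110): 
    bot.move_straight(*pose(T,100),feed=50)
s=bot.state();print(s["time_s"],s["opening"],s["ft_force"])
bot.wait(0.8)
p=bot.grab_frame("scene");q=bot.grab_frame("top")
a=p["img"][200:330,100:300];b=q["img"][150:280,100:300]
cv2.imwrite("pics/pour.png",cv2.resize(np.hstack([a,b]),None,fx=2,fy=2))
E
```

```text
expected mouth [422.  191.8 120.4] seen [422.4 197.  120.4] [([249.5, 214.6], array([423.7, 189.8, 120.4]))]
13.4667 [ 28.2  12.1   2.4  75.8   8.7 -61.4]
15.4833 60.894201335178295 [ 0.4 -1.3 -2. ]
```

View pics/pour.png

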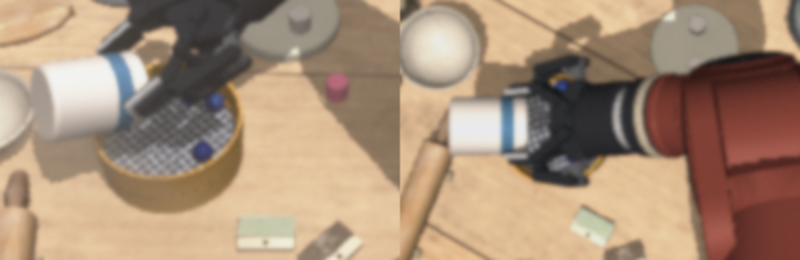

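Two balls show in the sieve, and the gripper hides the rest. I'll tip a little further, swing back and look.

```bash
python3 - <<'E'
from h import *
np.set_printoptions(precision=1,suppress=True)
sv=np.array([496,419,0.]);j=[1,0,0]
def pose(T,z,dy=25):
    u=tilt_u(j,T);R=Rpose(u,j,A,F);m=sv+[0,dy,z];return tcp(m-80*u,u,R,H),R
for T in(118,116,114):
    try: bot.move_straight(*pose(T,102),feed=40);print(T);break
    except bot.Unreachable: pass
bot.wait(0.5)
bot.move_straight(*pose(85,120),feed=100)
bot.move_to(*pose(60,150))
R=Rpose([0,0,1],j,A,F)
bot.move_to(tcp([422,191.5,170],[0,0,1],R,H),R)
s=bot.state();print(s["time_s"],s["opening"])
p=bot.grab_frame("scene");q=bot.grab_frame("top");w=bot.grab_frame("wrist")
a=p["img"][210:330,110:260];b=q["img"][160:280,110:260]
cv2.imwrite("pics/chk.png",np.vstack([cv2.resize(np.hstack([a,b]),(750,300)),cv2.resize(w["img"],(400,300))[:, :].__class__ and cv2.copyMakeBorder(cv2.resize(w["img"],(400,300)),0,0,0,350,0)]))
E
```

```text
118
19.5417 61.32024778492738
```

View pics/chk.png

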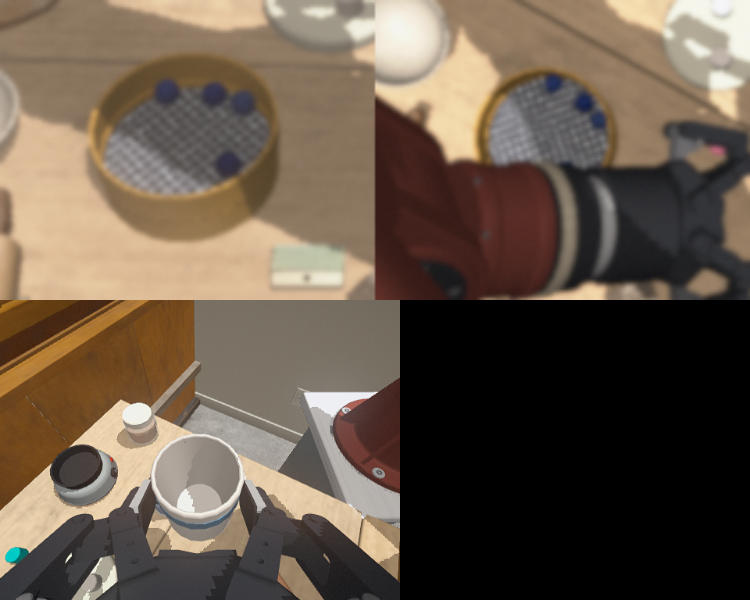

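All four balls are in the sieve and the pot is empty; the wrist view (197,476) shows its bare floor. Next I'll hover over the cup and compare.

```bash
python3 - <<'E'
from h import *
np.set_printoptions(precision=1,suppress=True)
R=Rpose([0,0,1],[1,0,0],A,F);p=bot.grab_frame("wrist")
for n,e,uv in(("g1",tcp([422,196,0],[0,0,1],R,H)-110*R[:,1],(86,110)),("g2",tcp([422,192,40.4],[0,0,1],R,H),(38,147))):
    print(n,onz(p,uv,60,dict(ee_rot=R,eef_pos=e)))
for c in("top","scene"):
    q=bot.grab_frame(c)
    for r in bot.spot_point("cup_floor",q)[:1]: print(c,r,onz(q,r["position"],44))
bot.move_to(tcp([626,88,130],[0,0,1],R,H),R)
bot.move_straight(tcp([626,88,90],[0,0,1],R,H),feed=100)
s=bot.state();print(s["time_s"],s["qpos"])
p=bot.grab_frame("scene");q=bot.grab_frame("top");w=bot.grab_frame("wrist")
a=p["img"][110:200,250:370];b=q["img"][115:205,260:380]
cv2.imwrite("pics/hov.png",np.vstack([cv2.resize(np.hstack([a,b]),(800,300),interpolation=cv2.INTER_CUBIC),cv2.copyMakeBorder(cv2.resize(w["img"],(400,300)),0,0,0,400,0)]))
E
```

```text
g1 [620.4  90.5  60. ]
g2 [620.2  88.   60. ]
top {'position': [316.1, 156.0], 'score': 0.83} [630.2  86.9  44. ]
scene {'position': [303.8, 164.3], 'score': 0.69} [621.   96.1  44. ]
21.4167 [ 16.9  35.3  20.4  94.2 -47.2 -64.8]
```

View pics/hov.png

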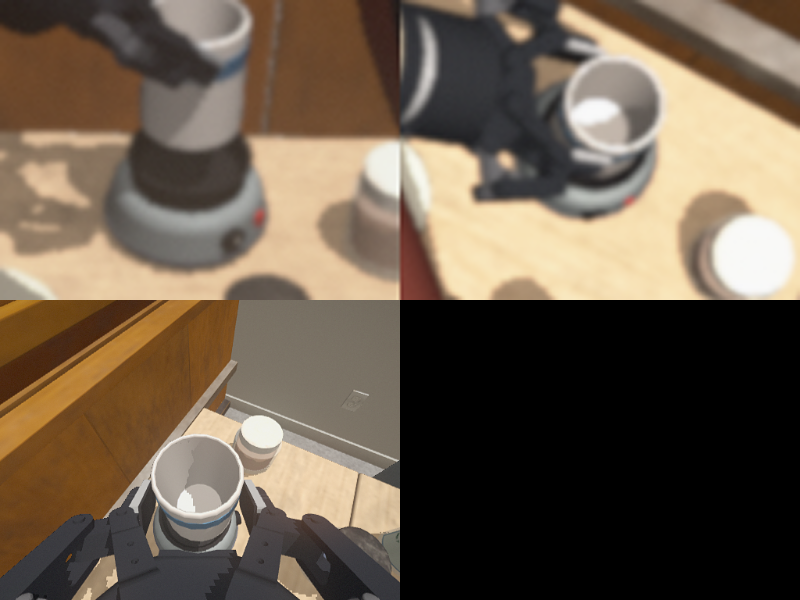

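```bash
python3 - <<'E'
from h import *
np.set_printoptions(precision=1,suppress=True)
q=bot.grab_frame("top");p=bot.grab_frame("scene")
print("pot mouth seen top",onz(q,(260+214/3.333,115+106/3.333),170),"scene",onz(p,(250+197/3.333,110+17/3.333),170))
print("mill est top", onz(q,(314.6,158.2),15))
rows=[]
for n,c,(x0,y0,x1,y1) in(("top0",q,(285,130,350,190)),("scene0",p,(270,135,345,200))):
    im=cv2.imread(f"pics/{n}.png")[y0:y1,x0:x1]
    m=(im.max(2)<60).astype(np.uint8)
    k,l,st,ce=cv2.connectedComponentsWithStats(m); i=1+np.argmax(st[1:,4])
    cs,_=cv2.findContours((l==i).astype(np.uint8),0,1); e=cv2.fitEllipse(max(cs,key=len))
    print(n,st[i],np.add(e[0],(x0,y0)),e[1:],onz(c,np.add(e[0],(x0,y0)),58))
    rows.append(cv2.resize(im,(390,360),interpolation=cv2.INTER_CUBIC))
cv2.imwrite("pics/mill.png",np.hstack(rows))
E
```

```text
pot mouth seen top [623.3  89.7 170. ] scene [621.2  91.9 170. ]
mill est top [630.7  86.1  15. ]
top0 [ 17   9  33  34 845] [317.9 155.3] ((30.755037307739258, 33.17106246948242), 141.38510131835938) [628.8  84.8  58. ]
scene0 [ 20  10  34  28 720] [307.4 158.4] ((27.298242568969727, 33.020565032958984), 101.18434143066406) [620.3  88.4  58. ]
```

View pics/mill.png

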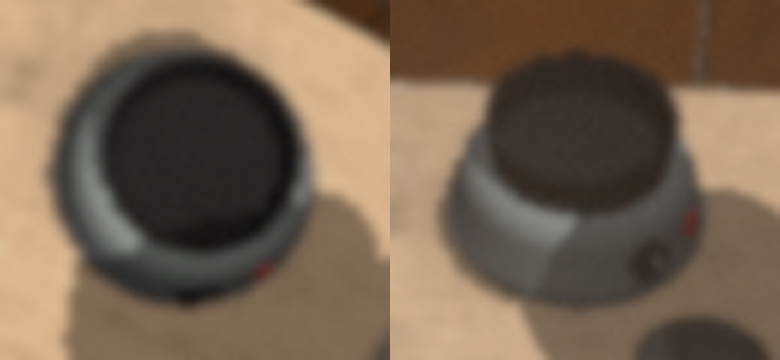

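```bash
python3 - <<'E'
from h import *
np.set_printoptions(precision=1,suppress=True)
R=Rpose([0,0,1],[1,0,0],A,F)
X,Y=630.5,85.5
bot.move_straight(tcp([X,Y,72],[0,0,1],R,H),R,feed=60)
f0=np.array(bot.state()["ft_force"])
hit=bot.move_straight(tcp([X,Y,42],[0,0,1],R,H),feed=25,contact_N=6)
s=bot.state();b=np.array(s["eef_pos"])-tcp([0,0,0],[0,0,1],R,H)
print(hit,"base",b,np.array(s["ft_force"])-f0,s["torque"],s["time_s"])
E
```

```text
True base [630.4  85.4  44.9] [-0.1  1.2  8.2] [ 0.1 -0.1 -0.1] 23.1167
```

The pot sits on the cup floor: contact came at base z ≈ 44. I'll release it, retreat and look at the cylinders.

```bash
python3 - <<'E'
from h import *
np.set_printoptions(precision=1,suppress=True)
R=np.array(bot.state()["ee_rot"])
bot.grip(85)
e=np.array(bot.state()["eef_pos"])
bot.move_straight(e-110*R[:,1]+[0,0,10],feed=120)
s=bot.state();w=bot.grab_frame("wrist");t1=w["img"].copy()
d=np.array([[-1,0,0],[0,0,-1],[0,-1,0]],float)
bot.move_to([575,252,190],d)
bot.grip(50)
s=bot.state();p=bot.grab_frame("wrist");print(s["time_s"],s["qpos"])
for q,z in dict(cylinder_1=16,plaster_bat=0,pot_mouth=124,cup_floor=44).items():
    for r in bot.spot_point(q,p)[:3]: print(q,np.array(r["position"]),round(r["score"],2),onz(p,r["position"],z,s)[:2])
    if q=="cylinder_1":
        for r in bot.recognise(q,p)[:4]: print("rec",np.array(r["position"]),round(r["score"],2),onz(p,r["position"],30,s)[:2])
cv2.imwrite("pics/rel.png",cv2.resize(np.hstack([t1,p["img"]]),(800,300)))
E
```

```text
26.8 [  11.8   10.8    9.4   88.6   -0.  -168.2]
cylinder_1 [249.  166.9] 0.85 [574.8 255.3]
cylinder_1 [253.9 132.3] 0.75 [619. 249.]
cylinder_1 [246.3 223.8] 0.69 [494.3 259.3]
rec [253.3 130.6] 0.75 [622.3 249.8]
rec [283.1  63.8] 0.72 [695.8 216.5]
rec [251.3 171.4] 0.57 [572.1 252.3]
rec [248.9 227.7] 0.49 [494.9 255.5]
plaster_bat [250.4 148.7] 0.95 [596.1 253.5]
pot_mouth [444.2 131.8] 0.87 [629.   85.6]
pot_mouth [251.3 171.7] 0.4 [593.7 251.9]
cup_floor [161.2 217.3] 0.2 [515.8 366.3]
```

View pics/rel.png

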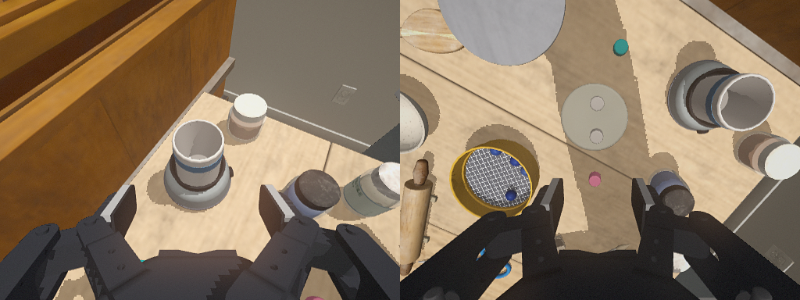

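Left view: the pot stands upright in the cup, (198,150). Right view: white cylinders at (597,103) and (597,136), with the pink look-alike at (595,180) left alone. Next I'll pick and drop the nearer one.

```bash
cat >> h.py <<'E'
D=np.array([[-1,0,0],[0,0,-1],[0,-1,0]],float)
def pick(x,y):
    bot.move_to([x,y,100],D)
    s=bot.state();p=bot.grab_frame("wrist")
    c=[onz(p,r["position"],16,s)[:2] for r in bot.spot_point("cylinder_1",p) if r["score"]>.3]
    c+=[onz(p,r["position"],27,s)[:2] for r in bot.recognise("cylinder_1",p) if r["score"]>.3]
    c=[v for v in c if np.hypot(*(v-[x,y]))<15]; print("seen",c)
    if c: x,y=np.mean(c,0)
    bot.move_straight([x,y,60],feed=120)
    print("hit",bot.move_straight([x,y,18.5],feed=60,contact_N=6))
    bot.grip(12)
    s=bot.state();print("open",s["opening"],s["eef_pos"],s["time_s"])
    bot.move_straight([x,y,175],feed=150)
    s=bot.state();print("open",s["opening"])
    return x,y
def drop(x=630,y=85.5,z=131):
    bot.move_to([x,y,175],D)
    bot.move_straight([x,y,z],feed=100)
    bot.grip(40)
    bot.wait(.3)
    bot.move_straight([x,y,185],feed=150)
E
python3 - <<'E'
from h import *
np.set_printoptions(precision=1,suppress=True)
pick(572.5,253)
p=bot.grab_frame("wrist");save(p,"cyl")
E
```

```text
seen [array([573., 254.]), array([570.8, 256. ])]
hit False
open 12.063330221802742 [571.9 255.   18.6] 29.475
open 11.910635536007405
```

View pics/cyl.png

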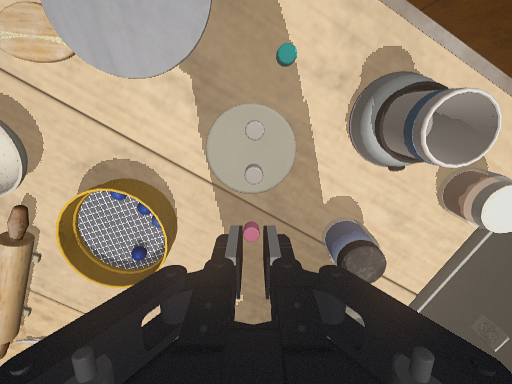

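```bash
python3 - <<'E'
from h import *
np.set_printoptions(precision=1,suppress=True)
s=bot.state();w=bot.grab_frame("wrist")
for n,uv,z in(("bat",(251.5,148),16),("far",(255,129),38),("near",(253.5,173),38),("pink",(251,231),11),("mouth",(458,126),124),("farbase",(255,137),16),("nearbase",(253,182),16)): print(n,onz(w,uv,z,s))
f,cx,cy=K(w);H4=np.linalg.inv(np.array(w["hand_eye"]))
for P in([0,0,0],[0,-19,0]):
    c=H4[:3,:3]@P+H4[:3,3];print("tool pt px",c,cx+f*c[0]/c[2],cy+f*c[1]/c[2])
q=bot.grab_frame("top")
for uv,z in(((248.3,161),38),((248.3,182),38)):print("top",onz(q,uv,z))
im=q["img"][125:225,205:305];im2=bot.grab_frame("scene")["img"][165:265,195:295]
cv2.imwrite("pics/bat.png",cv2.resize(np.hstack([im,im2]),(800,400),interpolation=cv2.INTER_CUBIC))
E
```

```text
bat [597.7 254.8  16. ]
far [622.  250.8  38. ]
near [571.8 252.4  38. ]
pink [484.6 255.5  11. ]
mouth [631.1  89.8 124. ]
farbase [610.9 250.6  16. ]
nearbase [554.8 252.9  16. ]
tool pt px [ -1.2  21.2 185.7] 250.77511798072493 220.1629539496894
tool pt px [ -1.2  26.7 167.5] 250.6042317612139 232.42859929202035
top [621.7 252.4  38. ]
top [569.8 253.1  38. ]
```

View pics/bat.png

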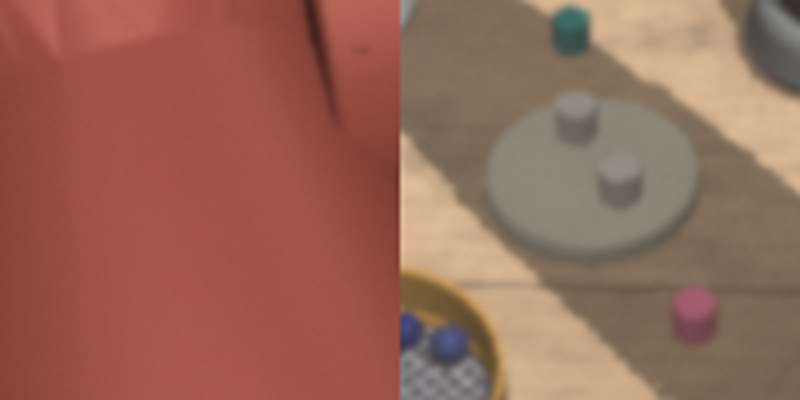

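```bash
python3 - <<'E'
from h import *
np.set_printoptions(precision=2,suppress=True)
for c in("wrist","top","scene"):
    w=bot.grab_frame(c);print(c,{k:v for k,v in w.items() if k not in("img","R","t")},K(w))
w=bot.grab_frame("wrist");s=bot.state()
# cylinder & bat blobs in the wrist picture
im=w["img"][95:200,200:305];hsv=cv2.cvtColor(im,cv2.COLOR_BGR2HSV)
g=cv2.cvtColor(im,cv2.COLOR_BGR2GRAY)
for y in range(20,105,3): print(y+95,g[y,54],hsv[y,54,1],end=" | ")
print(); print(s["time_s"],s["ft_force"])
E
```

```text
wrist {'vertical_fov': 70.7234838764709, 'cx': 252.50887435008428, 'cy': 189.30467436545632, 'hand_eye': array([[  -0.  ,    0.96,    0.29,  -74.19],
       [  -0.  ,   -0.29,    0.96, -171.5 ],
       [   1.  ,    0.  ,    0.  ,    1.05],
       [   0.  ,    0.  ,    0.  ,    1.  ]]), 'shot': 30} (np.float64(270.55265749551694), 252.50887435008428, 189.30467436545632)
top {'vertical_fov': 55.53764899662992, 'cx': 260.7436531701557, 'cy': 189.58517872514523, 'shot': 31} (np.float64(364.64118585732643), 260.7436531701557, 189.58517872514523)
scene {'vertical_fov': 43.012275222886295, 'cx': 267.33451656766255, 'cy': 194.3842635665347, 'shot': 32} (np.float64(487.2673192870299), 267.33451656766255, 194.3842635665347)
115 166 36 | 118 164 36 | 121 132 33 | 124 175 25 | 127 175 27 | 130 173 26 | 133 173 24 | 136 171 28 | 139 159 28 | 142 165 36 | 145 164 34 | 148 164 33 | 151 165 34 | 154 166 34 | 157 167 37 | 160 166 34 | 163 163 36 | 166 128 34 | 169 174 28 | 172 172 24 | 175 170 27 | 178 172 26 | 181 170 29 | 184 140 33 | 187 166 34 | 190 165 36 | 193 124 52 | 196 140 80 | 199 146 78 | 
31.0667 [0.28 0.27 0.28]
```

```bash
python3 - <<'E'
from h import *
np.set_printoptions(precision=1,suppress=True)
bot.grip(50)
bot.move_to([568,253,70],D)
print(bot.move_straight([568,253,24],feed=80,contact_N=5))
s=bot.state();w=bot.grab_frame("wrist");save(w,"strad")
f,cx,cy=K(w);H4=np.linalg.inv(np.array(w["hand_eye"]))
for P in([0,0,0],[0,-19,0]):
    c=H4[:3,:3]@P+H4[:3,3];print("tool pt px",cx+f*c[0]/c[2],cy+f*c[1]/c[2])
print(s["opening"],s["eef_pos"],s["time_s"])
cv2.imwrite("pics/strad.png",cv2.resize(w["img"][150:310,170:340],None,fx=4,fy=3.7,interpolation=cv2.INTER_CUBIC))
E
```

```text
False
tool pt px 250.77587147645403 220.16521560713056
tool pt px 250.60503334628183 232.4310386295642
49.79188247422546 [568.  253.   24.1] 32.7417
```

```bash
python3 - <<'E'
from h import *
w=bot.grab_frame("wrist");g=cv2.cvtColor(w["img"],cv2.COLOR_BGR2GRAY)
for y in range(176,272,3): print(y," ".join(f"{g[y,x]:3d}" for x in range(205,300,3)))
for q in("recognise","spot_point"): print([(np.round(r["position"]),round(r["score"],2)) for r in getattr(bot,q)("cylinder_1",w)[:4]])
E
```

```text
176 155 155 156 154 155 154 154 154 153 154 155 153 153 152 153 152 151 152 153 152 150 152 152 151 151 152 152 153 152 152 153 153
179 155 155 153 154 154 153 155 156 154 154 153 153 152 153 154 152 154 152 154 152 152 151 153 151 154 152 153 152 152 151 153 153
182 153 155 154 153 155 153 153 152 154 154 153 153 152 152 153 152 152 152 150 151 154 151 153 152 151 152 152 153 152 151 152 152
185 155 153 155 156 154 154 152 153 153 151 154 153 154 153 152 153 152 153 151 152 152 151 152 153 153 154 153 151 150 152 151 152
188 155 156 152 155 154 152 153 154 153 154 153 153 153 152 154 152 153 154 153 153 152 153 151 153 153 154 153 152 151 152 151 152
191 154 155 153 156 156 155 154 156 152 153 152 154 155 152 152 152 151 153 153 153 153 153 152 153 153 154 153 153 151 152 152 152
194 154 155 155 154 154 153 155 154 153 155 153 152 153 153 152 152 152 152 154 153 152 153 153 152 151 152 153 151 153 152 152 150
197 154 154 155 155 154 153 154 153 153 154 154 153 154 151 152 153 151 153 152 152 152 151 153 153 150 152 153 152 151 151 151 151
200 154 155 155 155 154 154 153 154 153 153 
[... 2657 characters left out ...]
30 131 132 132 128 128 128 126 128 124 120 118 122 122 122 123 126  37
263  41  31 118 118 116 113 116 113 115 119 119 117 115 103  88  97 131 132 129 129 130 130 130 126 123 119 118 120 122 123 125  37
266  38 100 115 116 114 113 113 116 116 116 117 117 121 120 119 103  89  97 131 130 131 135 130 128 126 121 123 120 121 122 122  35
269  36 123 117 116 118 115 110 113 116 116 119 118 120 122 121 116 118 104  86  99 131 132 132 129 126 126 122 121 118 119 118  75
[(array([253., 147.]), 0.89), (array([247., 307.]), 0.87), (array([312.,  15.]), 0.71), (array([250., 220.]), 0.66)]
[(array([311.,  11.]), 0.96), (array([252., 213.]), 0.85), (array([248., 298.]), 0.71), (array([253., 141.]), 0.58)]
```

The wrist pixels put the cylinder centred under the tool (top face at (251,227), TCP row ~229). So the miss was in height: the fingers swing forward and were still too high. I'll feel for the bat with narrowed jaws.

```bash
python3 - <<'E'
from h import *
np.set_printoptions(precision=1,suppress=True)
bot.move_straight([569,253,55],feed=100)
bot.grip(36)
print("hit",bot.move_straight([569,253,4],feed=40,contact_N=5))
s=bot.state();print(s["eef_pos"],s["ft_force"],s["opening"])
z=s["eef_pos"][2]
bot.move_straight([569,253,z+5],feed=40)
bot.grip(14)
s=bot.state();print("open",s["opening"],s["eef_pos"],s["time_s"],s["ft_force"])
E
```

```text
hit False
[569.3 253.1   4.3] [-0.1  0.1  0.2] 36.259317001379046
open 13.837810924392898 [569.6 253.2  10.3] 35.7417 [-0.   0.   6.4]
```

```bash
python3 - <<'E'
from h import *
np.set_printoptions(precision=1,suppress=True)
w=bot.grab_frame("wrist");s=bot.state();g=cv2.cvtColor(w["img"],cv2.COLOR_BGR2GRAY)
for y in range(188,330,4): print(y," ".join(f"{g[y,x]:3d}" for x in range(214,292,3)))
f,cx,cy=K(w);H4=np.linalg.inv(np.array(w["hand_eye"]))
def px(P): c=H4[:3,:3]@np.array(P,float)+H4[:3,3];return cx+f*c[0]/c[2],cy+f*c[1]/c[2]
# rows for +x/-x edge of pads at tip and 30 behind
for b in(0,-10,-20,-40): print(b,[np.round(px([x,b,0]),0) for x in(-11,0,11)])
print(s["eef_pos"],s["ee_rot"],s["qpos"])
E
```

```text
188 154 155 154 154 152 153 152 155 152 154 153 153 153 152 152 154 152 152 152 152 153 151 153 151 153 151
192 153 154 154 153 152 151 152 153 152 152 153 152 153 151 153 151 151 153 154 152 153 153 153 152 152 153
196 154 154 156 154 154 155 155 153 153 152 153 154 153 153 153 154 153 154 154 152 153 153 154 153 155 153
200 155 155 154 156 155 153 153 154 152 153 152 153 152 153 154 153 153 152 151 152 151 152 151 153 152 151
204 153 154 153 154 153 153 153 153 154 153 153 154 151 151 154 152 153 152 153 151 152 154 152 152 152 154
208 154 155 154 154 154 153 153 153 152 152 153 152 152 153 154 153 154 151 153 152 151 151 151 153 153 151
212 154 154 153 153 154 155 153 153 152 154 149 107 100 106 113 134 155 152 153 153 153 151 152 151 152 153
216 154 153 152 156 153 153 154 153 153 113  97 101 106 107 110 111 111 140 153 152 154 152 151 153 152 152
220 152 152 151 154 153 155 153 151 103  98  99 104 107 109 110 113 110 112 141 151 153 150 152 150 150 152
224 152 152 153 152 153 149 150 152  90  97 107 135 147 155 149 141 120 110 107 151 152 152 147 151 151 150
228 152 153 153 152 
[... 2467 characters left out ...]
  31  27  32  32  29  28  71  67  72  82  87  98  98  86  83  84 122 124 119 116  30  33  27  32  29  27
324  23  24  29  27  21  26  25  29  23  27  26  23  45  80  23  29  28  26  32  30  31  31  22  20  24  26
328  21  26  27  26  21  21  18  20  26  24  20  25  22  30  29  18  23  27  23  22  28  27  20  23  24  21
0 [array([251., 205.]), array([251., 220.]), array([251., 235.])]
-10 [array([251., 211.]), array([251., 226.]), array([251., 242.])]
-20 [array([251., 217.]), array([251., 233.]), array([251., 249.])]
-40 [array([250., 231.]), array([250., 250.]), array([250., 267.])]
[569.5 253.2  10.3] [[-1.  0.  0.]
 [-0.  0. -1.]
 [-0. -1. -0.]] [  12.    13.    -6.9   70.     0.  -168. ]
```

The evidence now agrees. Cylinder-to-finger scale in the image, the 6 N push on the cylinder's top, and the pot's 61 mm chord all put the fingertips about 28–30 mm behind the nominal TCP. I'll go lower by that much, feeling for contact.

```bash
python3 - <<'E'
from h import *
np.set_printoptions(precision=1,suppress=True)
bot.move_straight([569.5,253,30],feed=100)
bot.grip(40)
print("hit",bot.move_straight([569.5,253,-8],feed=50,contact_N=5))
s=bot.state();print(s["eef_pos"],s["ft_force"],s["opening"])
if s["eef_pos"][2]<-4:
    bot.grip(14)
    s=bot.state();print("open",s["opening"],s["eef_pos"],s["time_s"],s["ft_force"])
E
```

```text
hit False
[569.7 253.1  -7.6] [0.1 0.2 0.1] 39.92166450704117
open 19.257656015548427 [570.1 253.1  -7.2] 37.7417 [ 0.7 -0.1  4.2]
```

```bash
python3 - <<'E'
from h import *
np.set_printoptions(precision=1,suppress=True)
bot.move_straight([570,253,150],feed=150)
s=bot.state();print("open",s["opening"],s["ft_force"])
bot.move_to([630,86,150],D)
bot.move_straight([630,86,104],feed=100)
s=bot.state();print("open",s["opening"],s["eef_pos"],s["ft_force"])
w=bot.grab_frame("wrist");g=cv2.cvtColor(w["img"],cv2.COLOR_BGR2GRAY)
for y in range(150,330,5): print(y," ".join(f"{g[y,x]:3d}" for x in range(170,335,5)))
E
```

```text
open 19.43460938907792 [ 0.1 -0.2 -0.4]
open 19.399986426736582 [630.   86.  104.2] [-0.3 -0.3 -0.3]
150 143 140 137 139 132 130 132 127 124  78 102 113 119 124 124 124 126 123 121 121 127 130 129 151 119 100 149 210 208 206 203 205 210
155 142 144 144 142 137 140 130 130  81 100 115 125 124 122  47  53  49  52  54  56  54 124 127 134 156 122 112 209 209 206 208 212 209
160 151 145 143 141 138 135 133  82  88 110 125 125  51  51  45  48  47  49  55  56  51  55  60 125 133 155  99 204 204 207 212 208 208
165 144 146 145 143 139 139 135  81 102 120  93  50  38  88 113 116 119 119 124 130  55  58  52  81 119 123 145 113 209 203 205 211 209
170 145 145 142 140 140 138 140  90 112 123  51  42 107 110 114 115 119 122 122 123 125  70  61  60  80 128 163 101 207 205 208 205 205
175 147 149 141 143 139 142  96  98 119  50  39 106 106 113  85  78  67  65 118 125 124 124  79  75  61  79 172 141 213 206 203 207 207
180 142 144 142 142 141 142  80 101  99  42 106 108  64  66  81 102 110 107  75  72  74 124 125  78  72  63 179 154 214 210 211 204 207
185 143 143 143 139 142 140  82 103  51  45  78
[... 3196 characters left out ...]
  40  42  40  73  69
305  43  50  48  34  37  34  49  39  35  38  38  40 127 127 104 133 194 205 203 196 200 206  42  51  47  43  50  49  42  41  36  69  70
310  43  48  47  33  35  30  38  35  38  38  38  36 130 128 123 141 204 200 196 203 201 193  43  46  44  44  41  41  37  42  35  69  72
315  44  44  33  35  29  30  34  30  33  35  34  38 128 127 121 143 199 202 202 198 206 191  45  48  44  42  41  41  39  37  36  31  67
320  45  42  30  29  33  35  35  35  32  39  39  41  54 123 121 137 200 199 200 204 200  75  41  48  40  41  39  43  43  34  36  35  72
325  28  34  30  27  29  30  38  33  33  33  41  42  41  42  41  42  42  43  51  45  45  47  42  44  40  40  42  46  36  35  35  37  43
```

```bash
python3 - <<'E'
from h import *
w=bot.grab_frame("wrist");s=bot.state();f,cx,cy=K(w);H4=np.linalg.inv(np.array(w["hand_eye"]))
def px(X): P=np.array(s["ee_rot"]).T@(np.array(X,float)-s["eef_pos"]);c=H4[:3,:3]@P+H4[:3,3];return np.round([cx+f*c[0]/c[2],cy+f*c[1]/c[2]],1)
print("floor",px([630,86,52]),"floor edge +x,-x,+y,-y",[px([630+a,86+b,52]) for a,b in((21.5,0),(-21.5,0),(0,21.5),(0,-21.5))])
print("rim out",[px([630+a,86+b,124]) for a,b in((32,0),(-32,0),(0,32),(0,-32))])
print("cyl top", px([630,86,149]))
print([(np.round(onz(w,r["position"],124,s),1),round(r["score"],2),r["position"]) for r in bot.spot_point("pot_mouth",w)[:2]])
for z in(52,): print("floor disc",onz(w,(249,204.5),z,s))
E
```

```text
floor [251.  196.6] floor edge +x,-x,+y,-y [array([251. , 172.7]), array([251.1, 219.4]), array([226.5, 196.6]), array([275.6, 196.6])]
rim out [array([250.4, 183.5]), array([250.6, 277.8]), array([198.9, 233.2]), array([302.2, 233.3])]
cyl top [250.2 254.2]
[(array([627.5,  87.2, 124. ]), 0.68, [248.6, 236.9])]
floor disc [622.68983273  87.81426439  52.        ]
```

```bash
cat >> h.py <<'E'
def seepot(x=628,y=86.5):
    """brightness check + detections of cylinders seen from above the pot"""
    s=bot.state();w=bot.grab_frame("wrist")
    for q in("recognise","spot_point"):
        print(q,[(np.round(r["position"]),round(r["score"],2),np.round(onz(w,r["position"],60,s))) for r in getattr(bot,q)("cylinder_1",w)[:5]])
E
python3 - <<'E'
from h import *
np.set_printoptions(precision=1,suppress=True)
bot.move_straight([628,86.5,103],feed=60)
bot.grip(40)
bot.wait(.3)
bot.move_straight([628,86.5,190],feed=150)
bot.move_to([600,250,150],D)
s=bot.state();print(s["opening"],s["time_s"])
w=bot.grab_frame("wrist");save(w,"after1")
for q in("recognise","spot_point"):
    print(q,[(np.round(r["position"]),round(r["score"],2),np.round(onz(w,r["position"],27 if q=="recognise" else 16,s))) for r in getattr(bot,q)("cylinder_1",w)[:5]])
print([(np.round(r["position"]),r["score"],np.round(onz(w,r["position"],124,s))) for r in bot.spot_point("pot_mouth",w)[:2]])
E
```

```text
39.80449398451399 51.1833
recognise [(array([248., 159.]), 0.89, array([620., 254.,  27.])), (array([284.,  82.]), 0.79, array([699., 217.,  27.])), (array([246., 260.]), 0.7, array([493., 257.,  27.]))]
spot_point [(array([252., 156.]), 0.68, array([621., 250.,  16.])), (array([283.,  83.]), 0.57, array([699., 217.,  16.])), (array([246., 256.]), 0.55, array([493., 257.,  16.]))]
[(array([471., 172.]), 0.56, array([628.,  86., 124.]))]
```

```bash
python3 - <<'E'
from h import *
np.set_printoptions(precision=1,suppress=True)
x,y=619.5,252
bot.move_straight([x,y,32],feed=150)
h=bot.move_straight([x,y,-8],feed=70,contact_N=5)
print(h,bot.state()["time_s"])
if not h:
    bot.grip(14)
    s=bot.state();print(s["opening"],s["time_s"])
    q0=np.array(s["qpos"]);best=None
    for th in(-30,-20,-10,10,20,30):
        c,n=np.cos(np.radians(th)),np.sin(np.radians(th));R=np.array([[c,-n,0],[n,c,0],[0,0,1]])@D
        q=bot.inverse_kinematics([628,86.5,125],R)
        if q is not None:
            m=np.abs(np.array(q)-q0).max();print(th,m,q[5])
            if best is None or m<best[0]: best=(m,R,th)
    print(best[2],bot.inverse_kinematics([628,86.5,125],D))
    if s["opening"]>17:
        bot.move_straight([x,y,125],feed=180)
        s=bot.state();print("lifted",s["opening"],s["time_s"])
        if s["opening"]>17:
            bot.move_to([628,86.5,125],best[1])
            bot.move_straight([628,86.5,103],feed=100)
            s=bot.state();print(s["opening"],s["time_s"])
            bot.grip(36)
            bot.move_straight([628,86.5,175],feed=180)
            s=bot.state();print(s["opening"],s["time_s"])
E
```

```text
False 53.0583
19.488465300424515 53.375
-30 15.085004557446553 -153.95416658492738
-20 14.916979231928996 -163.9541665849274
-10 14.916979231928996 -173.9541665849274
10 335.0850045574466 166.04583341507265
20 325.08500455744655 156.04583341507262
30 315.08500455744655 146.04583341507262
-20 [ -4.   11.8   3.8  82.    0.  176. ]
lifted 19.338759198298884 54.2667
19.53878461538607 55.3333
36.11817794937546 56.1917
```

```bash
python3 - <<'E'
from h import *
np.set_printoptions(precision=1,suppress=True)
s=bot.state();w=bot.grab_frame("wrist");p=bot.grab_frame("scene")
for n,c,st in(("wrist",w,s),("scene",p,None)):
    for q,z in(("cylinder_1",30),("ball_1_center",29.5),("mill_pot",44)):
        print(n,q,[(np.round(r["position"]),round(r["score"],2),np.round(onz(c,r["position"],z,st)[:2])) for r in (bot.spot_point if q!="cylinder_1" else bot.recognise)(q,c)[:5]])
g=cv2.cvtColor(w["img"],cv2.COLOR_BGR2GRAY)
for y in range(180,262,4): print(y," ".join(f"{g[y,x]:3d}" for x in range(205,300,4)))
s=bot.state();print(s["time_s"])
hsv=cv2.cvtColor(p["img"],cv2.COLOR_BGR2HSV)[200:330,100:300]
m=cv2.inRange(hsv,(105,90,20),(130,255,200));k,l,stt,ce=cv2.connectedComponentsWithStats(m)
print([(np.round(onz(p,(c[0]+100,c[1]+200),29.5)[:2]),a[4]) for c,a in zip(ce[1:],stt[1:]) if a[4]>8])
E
```

```text
wrist cylinder_1 [(array([251., 184.]), 0.7, array([615.,  92.])), (array([132., 152.]), 0.65, array([699., 210.]))]
wrist ball_1_center []
wrist mill_pot [(array([253., 174.]), 0.97, array([629.,  84.]))]
scene cylinder_1 [(array([268., 244.]), 0.47, array([470., 266.]))]
scene ball_1_center [(array([192., 252.]), 0.55, array([520., 399.])), (array([186., 279.]), 0.42, array([467., 432.]))]
scene mill_pot [(array([307., 164.]), 0.98, array([617.,  90.])), (array([326., 227.]), 0.66, array([445., 156.]))]
180 133 131  77  74 166  88 100 140 162 167 161 165 163 164 111 165 167 101  96 224  57  71 150 191
184 134 134 130 109 105  98 108 110 163 131 165 165 164 163 166 164 111 100 100  92 202  73 132 188
188 129 125 125 153  97 105 111 117 148 158 163 163 163 164 164 169 105 103  99  96 224  82 197 191
192 137 137 135 161 103 110 113 118 120 142 161 163 164 163 131 112 106 104 100  99 226 149 194 194
196 129 136 132 163 109 112 116 121 124 125 127 147 144 114 118 114 107 103 103 103 223 199 194 196
200 135 133 132 163 110 114 120 119 123 126 125 126 125 120 119 117 108 106 104 102 227 1
[... 967 characters left out ...]
133 130 134 137 136 136 199  48  53 105 103
244  98 100  44  43  34 131 136 136 141 138 139 137 138 135 131 133 139 137 133 203  45  50  69 104
248  99 101  46  38  33 129 129 131 131 133 137 138 134 135 136 134 140 140 135 203  49  50  52 102
252  99  97  41  39  37 130 133 133 132 132 135 132 133 131 134 133 134 135 135 203  44  48  52 103
256  97  42  42  40  35 129 127 127 129 135 136 136 137 136 138 138 137 132 131 184  44  48  47 102
260 141  51  38  36  37 132 136 137 134 134 135 128 127 132  99 116 131 136 135 124  41  47  43  71
56.5917
[(array([547., 419.]), np.int32(28)), (array([528., 389.]), np.int32(27)), (array([512., 373.]), np.int32(13)), (array([464., 405.]), np.int32(29))]
```

```bash
python3 -c "
from h import *
print(bot.finish_job(), bot.state()['time_s'])"
```

```text
the job is handed in; nothing more can be done
the job is handed in; nothing more can be done
```

The job is done and handed in at about 56.6 s of the 67 s allowed; no verdict was reported.

**What I did:** I tipped the pot over the sieve to 118° and emptied all four balls into it. I then stood the pot in the mill's cup, let go of it, and dropped both white cylinders in. The three jars and the pink and turquoise look-alikes were not knowingly touched.

**Last checks:**
- **Balls:** four blue spots lie inside the sieve's outline in the scene picture. The farthest one measures about 50 mm from the axis.
- **Pot:** it met the cup floor at 44 mm by contact. The detectors put it at about (629, 85) in the wrist view and, less closely, at (617, 90) in the scene view. I placed it at (630, 85).
- **Cylinders:** none is left on the bat. One detection from above falls inside the pot, but I never saw two separate cylinders in it. The evidence for both is that each was gripped (about 19.4 mm opening until release) and let go over the mouth.
- **Not re-measured:** I did not measure the jars' positions again at the end.

**What disagreed:**
- The first two tries at a cylinder closed empty, because the fingertips sat about 30 mm behind the nominal TCP. On the second try they pressed on its top with about 6 N. I went lower and the grip held.
- For the same reason the pot was held nearer the fingertips than planned, at 61 mm opening instead of 64.
- I had viewed all 12 pictures by then, so the last checks used detector and pixel values only.

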